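# Gauge the nip of a roller press

## Task

Check the nip of the small green-sided roller press with the blue-handled gap gauge: take it by its handle from the plywood rack and slide its blade down between the two rubber rollers, about midway along them (between the yellow rings), so that you feel the rollers drag on it. Keep hold of it until its collar sits down on the rollers, then let go and leave it standing upright there. Leave the yellow and the red gauge in the rack.

Things in the scene. Friction and masses are not known exactly. Their poses are not given: they have to be found in the camera images.
- gauge_blue: Upright feeler gauge, 120 mm tall, 90 g; origin: middle of blade tip, z up. Steel blade 6 mm thick (x; 3 mm at the tip), 36 wide (y), z 0-60; blue collar plate 56 (x) x 46 (y), z 60-65; blue handle 18 thick (x), 36 wide (y), z 65-120. Hangs by the collar in a plywood rack, top 75 mm above the table: lift 60 mm to clear. Gauges hang in a row along y, 75 mm apart, any order; the faces along x are free.
- gauge_yellow: Bystander: the same gauge with a yellow handle and collar and a 3 mm blade, too thin for this nip. Origin at the middle of the blade's tip, axes as the blue one's. It hangs in the same rack (235 x 90 mm) and stays there.
- gauge_red: Bystander: the same gauge with a red handle and collar and a 10 mm blade, too thick for this nip. Origin at the middle of the blade's tip, axes as the blue one's. It hangs in the same rack and stays there.
- nip_top (a point): Midway between and along the press's two black rollers, level with their tops, 105 mm up; z up, y along the rollers, x across the gap. Rollers: radius 22, length 184 mm, rings 40 mm each side of the middle, gap 4 mm at 22 mm below this point; each gives 14 mm along x at 3-7 N and turns stiffly: drag about 3 N. Seated, the blade tip is 60 mm below this point. Green end cheeks 112 mm high, 94-120 mm out.

How it is judged:
On the way:
1. the blue gauge's blade, held in the fingers, has entered between the rollers and rubs on them (contact force between the fingers and gauge_blue above 1 N and contact force between gauge_blue and press above 0.5 N and z of gauge_blue in the frame of nip_top below -0.024 m and x of gauge_blue in the frame of nip_top between -0.02 and 0.02 m and y of gauge_blue in the frame of nip_top between -0.04 and 0.04 m), for 0.1 s.
At the end, for the whole second after the job is handed in: Blue gauge released and at rest in the nip: tip 48 mm or more below the rollers' tops (home is 60), within 30 mm of the middle along the rollers and 18 mm across, within 12 degrees of upright, rollers bearing on it; yellow and red gauges within 20 mm of their start (z of gauge_blue in the frame of nip_top below -0.048 m and x of gauge_blue in the frame of nip_top between -0.018 and 0.018 m and y of gauge_blue in the frame of nip_top between -0.03 and 0.03 m and angle between gauge_blue's own z axis and vertical below 0.22 rad and contact force between gauge_blue and press above 0.2 N and linear speed of gauge_blue below 0.02 m/s and distance of each of gauge_yellow, gauge_red from where it was at the start of the episode below 0.02 m); the robot touches nothing.
It fails at once if the yellow or the red gauge is pulled out or knocked away (more than 30 mm) (distance of any of gauge_yellow, gauge_red from where it was at the start of the episode above 0.03 m).
It fails at once if the blue gauge is dropped into the nip: in it and still moving, out of the fingers, above its seat (z of gauge_blue in the frame of nip_top between -0.045 and 0.02 m and x of gauge_blue in the frame of nip_top between -0.03 and 0.03 m and y of gauge_blue in the frame of nip_top between -0.09 and 0.09 m and contact force between the fingers and gauge_blue below 0.05 N and linear speed of gauge_blue above 0.15 m/s).
It also fails if it takes over 34 s, if anything falls off the work surface, if the arm or the gripper's body presses on something with over 40 N, if the wrist force passes 120 N, or if a joint passes its speed limit or range.

## Robot

A 6-joint arm with a two-finger parallel gripper is mounted at the origin on the work surface. World frame = base frame: x ahead of the robot, y to its left, z up, the work surface at z = 0. Lengths are in m, angles in rad, forces in N, time in s.
With the tool pointing down it reaches from about 0.375 to 0.9 m from the base axis. Payload 3.1 kg.
Tool frame: the origin (TCP) lies on the mounting face of the last link; the fingertips stand 173 mm ahead of it and the grasp point (between the pads) lies 155 mm ahead of it; z points along the fingers, y is the line along which they close (so a half turn about z gives the same grasp; the last joint's range is limited). The gripper opens to 85 mm and grips with 20 to 120 N. Pads are 22 mm wide; open, the fingers measure 114 mm over their backs; the gripper's body (76 mm by 85 mm) begins 54 mm behind the grasp point. The pads swing forward as they close: fully open they stand 13 mm farther back than shut.
Start: joints at [-1.425, 0.527, 1.433, -0, 1.181, -0.178], TCP at [0.199, -0.592, 0.405] pointing down, gripper open.
Joint ranges: [-3.08, 3.08], [-0.75, 2.2], [0.22, 2.44], [-1.43, 4.57], [0, 2.65], [-2.85, 2.85]. Speed limits (rad/s): [2.79, 2.79, 3.14, 3.14, 3.14, 3.14].

## Interface

Orientations are given as a unit quaternion [w, x, y, z].
In Python, from cell import ctrl gives the robot as it stands. Calls block until the motion is done:
- ctrl.reach(position, orientation): joint-space move of the TCP to a pose.
- ctrl.servo_line(position, rotation=None, speed=0.15, threshold=None): straight line of the TCP; rotation=None keeps the orientation; speed is the mean speed in m/s. With threshold (N) it stops when the force on the tool has changed by that much, and returns True; else False.
- ctrl.move_j(angles): joint-space move.
- ctrl.gripper_open() and ctrl.gripper_close(f_grip=None): open the fingers fully, or close them until they stop; f_grip is the grip in N (None keeps the last).
- ctrl.dwell(seconds).
- ctrl.inverse_kinematics(position, orientation): joint angles nearest the present ones, or None.
- ctrl.observe(): the state.
- ctrl.read_camera(name): name is "scene" or "top" or "wrist"; returns the picture (480x640x3 uint8, blue, green, red); there is no depth.
- ctrl.camera_info(name): a dict with "fx", "fy", "cx", "cy" (pixels), "k1" (the pictures are not rectified: a ray, as slopes to the right and down, at radius r is drawn at 1 + k1 r^2 times it, then the intrinsics apply), "xyz" and "orientation" of the camera in the world; the wrist camera has in their place "T_tool_cam" (4x4, takes a point from camera to tool coordinates, whose origin is the TCP and whose axes are the flange's). Camera axes: x right, y up, looking along -z (the intrinsics and any distortion apply to the point x, -y, -z); pixel columns grow to the right and rows downward; lengths in m; the calibration is good to about 2 mm. A picture is of the moment at which its call begins: read the wrist's pose just before it. camera_info takes no time and is no camera call.
A pose or a line that the arm cannot do raises ctrl.PlanningError and nothing moves.
- ctrl.hand_in(): hands the job in; it is judged then, once.
Trained networks look in the newest picture that a camera, given by its name, has taken for a name from the list of things; names that differ only in an ending like _2 or _b are one class to them, and where a whole thing is asked for, a point or a joint stands for the part that bears it (a point fixed in the world has none). Each returns a list of dicts, best first, with "confidence" (0 to 1); they miss things now and then, are a little off and sometimes report something else, mostly with a low value. They report only what shows in the picture. A call takes as long as a camera call.
- ctrl.find_in(query, camera): "box" ([centre column, centre row, width, height] in pixels, round what is visible of it).
- ctrl.cut_out(query, camera): "region" (480x640 bool, what is visible of it) and "box" ([centre column, centre row, width, height] in pixels, round what is visible of it).
- ctrl.tip_of(query, camera): "centre" ([column, row] in pixels: a listed point, or the origin of a listed thing).
The state is a dict: "clock": time; "joint_positions": joint angles; "joint_velocities": joint speeds; "effort": joint torques, N m; "tool_pos": TCP position; "eef_rot": TCP orientation; "wrist_force": force on the tool from outside, world axes, zero at the start; "ft_torque": the same for the moment, N m; "opening": opening from 0.0 (shut) to 1.0 (fully open); "grip_force": force on a finger pad.
Only numpy, scipy, OpenCV 4.12 (cv2) and the standard library are available. Lean on these libraries where they do the work, as an engineer would, in place of code of your own. Each camera call takes 0.05 s, during which the arm holds its last target. There are 200 camera calls.

## Working session

There is one attempt and no reset: what is moved stays moved. The work goes in short steps, each a Python script; the robot and the scene stay as the last script left them, time stands still between calls to the robot, and variables do not carry over. Pictures are saved under pics/ and viewed, at most 10 in all, crops included, and the job is handed in when it is done.

```bash
mkdir -p pics; ls
python3 - <<'E'
from cell import ctrl
import cv2
for n in ["scene","top"]:
    im=ctrl.read_camera(n); cv2.imwrite(f"pics/{n}0.png",im)
    print(n,ctrl.camera_info(n))
    for q in ["gauge_blue","gauge_yellow","gauge_red","nip_top"]:
        print(q,[(d["confidence"],d["box"]) for d in ctrl.find_in(q,n)][:2],[(d["confidence"],d["centre"]) for d in ctrl.tip_of(q,n)][:2])
print(ctrl.camera_info("wrist")); print(ctrl.observe())
E
```

```text
pics
scene {'fx': 435.01372535707003, 'fy': 435.01372535707003, 'cx': 315.62145265698757, 'cy': 236.84001995017874, 'k1': -0.01653901332633333, 'xyz': array([0.84994727, 0.16608326, 0.66273291]), 'orientation': array([0.53021208, 0.14882147, 0.2198631 , 0.80522515])}
gauge_blue [(0.67, [213.8, 212.4, 36.5, 43.5])] []
gauge_yellow [(0.82, [170.4, 201.2, 40.4, 41.8])] [(0.68, [182.8, 230.4]), (0.47, [144.2, 219.9])]
gauge_red [(0.56, [127.9, 194.3, 43.3, 41.2])] [(0.64, [144.6, 219.0])]
nip_top [(0.83, [419.2, 257.8, 198.1, 184.9])] [(0.59, [418.9, 235.3])]
top {'fx': 519.3715302433795, 'fy': 519.3715302433795, 'cx': 315.4046342411228, 'cy': 239.65180570055824, 'k1': 0.015853797368738966, 'xyz': array([0.45501737, 0.03178255, 0.94777175]), 'orientation': array([-0.70402141, -0.03503658,  0.03803602,  0.7082934 ])}
gauge_blue [(0.9, [410.4, 229.4, 29.6, 34.3])] [(0.56, [406.2, 235.0]), (0.29, [484.7, 219.2])]
gauge_yellow [(0.72, [456.6, 225.6, 33.1, 37.0]), (0.63, [500.6, 214.8, 43.6, 33.4])] [(0.85, [445.5, 228.6])]
gauge_red [(0.91, [500.9, 216.2, 43.2, 34.3])] [(0.82, [485.0, 220.2]
[... 560 characters left out ...]
: array([-1.42547547e+00,  5.27466414e-01,  1.43268560e+00,  1.26727195e-05,
        1.18142461e+00, -1.78489089e-01]), 'joint_velocities': array([-8.24783284e-04,  9.61632388e-04, -8.41533519e-05, -9.17809825e-04,
        2.76931097e-04, -8.15590935e-04]), 'effort': array([-1.79442236e-04, -4.42301702e+01, -1.78422529e+01, -2.75673865e-04,
        6.47359648e-04, -8.23202072e-06]), 'tool_pos': array([ 0.1988954 , -0.59248358,  0.40473565]), 'eef_rot': array([8.11181522e-06, 9.86922383e-01, 1.61196182e-01, 5.72835479e-06]), 'wrist_force': array([-0.60214039,  0.13564831, -0.28429688]), 'ft_torque': array([0.01340244, 0.03285286, 0.00573856]), 'grip_force': 0.0, 'opening': 1.0002193402117205}
```

View pics/top0.png

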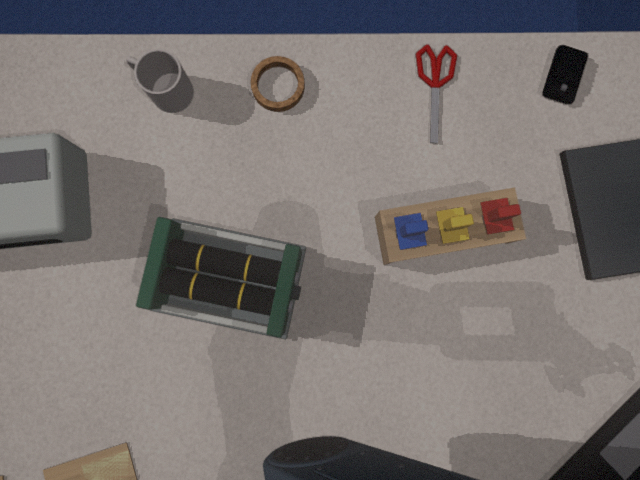

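View pics/scene0.png

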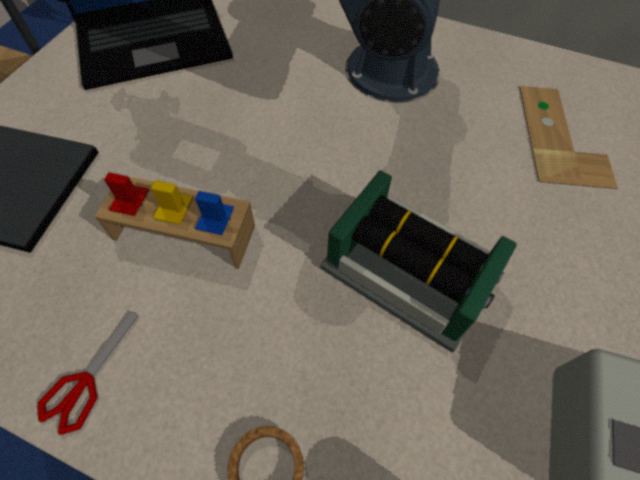

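```bash
cat > h.py <<'E'
import numpy as np, cv2
from cell import ctrl
from scipy.spatial.transform import Rotation as R
def q(r): x,y,z,w=r.as_quat(); return np.array([w,x,y,z])
def rot(o): return R.from_quat([o[1],o[2],o[3],o[0]])
def down(yaw): return q(R.from_euler('z',yaw)*R.from_euler('x',np.pi))  # tool x at angle yaw; tool y = yaw-90deg
def campose(n,obs=None):
    c=ctrl.camera_info(n)
    if n!="wrist": return c,rot(c["orientation"]).as_matrix(),np.array(c["xyz"])
    o=obs; T=np.array(c["T_tool_cam"]); Rt=rot(o["eef_rot"]).as_matrix()
    return c,Rt@T[:3,:3],Rt@T[:3,3]+o["tool_pos"]
def K(c): return np.array([[c["fx"],0,c["cx"]],[0,c["fy"],c["cy"]],[0,0,1.]]),np.array([c["k1"],0,0,0.])
def toplane(n,px,z,obs=None):
    c,Rc,p=campose(n,obs); k,d=K(c)
    u=cv2.undistortPoints(np.array(px,float).reshape(-1,1,2),k,d).reshape(-1,2)
    r=np.c_[u[:,0],-u[:,1],-np.ones(len(u))]@Rc.T
    return p+r*((z-p[2])/r[:,2])[:,None]
def project(n,P,obs=None):
    c,Rc,p=campose(n,obs); k,d=K(c)
    v=(np.atleast_2d(P)-p)@Rc; v=v*[1,-1,-1]
    return cv2.projectPoints(v,np.zeros(3),np.zeros(3),k,d)[0].reshape(-1,2)
E
python3 - <<'E'
from h import *
print("nip",toplane("top",[[220.7,278.2]],.105),toplane("scene",[[418.9,235.3]],.105))
print("rings/top",toplane("top",[[201,254],[248,266],[194,286],[241,297]],.105))
print("gauges top z=.08",toplane("top",[[410.4,229.4],[456.6,225.6],[500.9,216.2]],.1))
print("gauges scene",toplane("scene",[[213.8,212.4],[170.4,201.2],[127.9,194.3]],.1))
print("rack edge",toplane("top",[[378,212],[515,189],[389,264],[525,241]],.075))
E
```

```text
nip [[0.48068665 0.18143699 0.105     ]] [[0.47899229 0.17976542 0.105     ]]
rings/top [[0.52010852 0.21387436 0.105     ]
 [0.5001353  0.13749536 0.105     ]
 [0.46841739 0.22426824 0.105     ]
 [0.45025682 0.14838885 0.105     ]]
gauges top z=.08 [[ 0.55900684 -0.12844275  0.1       ]
 [ 0.56485638 -0.2045775   0.1       ]
 [ 0.58003106 -0.27798444  0.1       ]]
gauges scene [[ 0.56243014 -0.12539759  0.1       ]
 [ 0.5710937  -0.19920861  0.1       ]
 [ 0.5865969  -0.26915303  0.1       ]]
rack edge [[ 0.5921775  -0.07886504  0.075     ]
 [ 0.63040024 -0.31307563  0.075     ]
 [ 0.50367443 -0.09571085  0.075     ]
 [ 0.54120742 -0.32585619  0.075     ]]
```

Run:
```python
from h import *
import pickle
S={}
for n,p,yaw in [("press",[.482,.181,.40],np.radians(75.4)),("rack",[.560,-.127,.40],np.radians(99.2))]:
    ctrl.reach(p,down(yaw)); o=ctrl.observe(); im=ctrl.read_camera("wrist"); cv2.imwrite(f"pics/w_{n}.png",im); S[n]=o
    print(n,o["clock"],o["tool_pos"],o["joint_positions"].round(2),o["wrist_force"].round(2))
    for k in (["nip_top"] if n=="press" else ["gauge_blue"]):
        for d in ctrl.tip_of(k,"wrist")[:2]: print("tip",d["confidence"],d["centre"],toplane("wrist",[d["centre"]],.105 if n=="press" else .015,o))
        for d in ctrl.cut_out(k,"wrist")[:2]:
            print("box",d["confidence"],d["box"]); cv2.imwrite(f"pics/m_{n}.png",d["region"].astype(np.uint8)*255) if d["confidence"]>.4 else 0
pickle.dump(S,open("S.pkl","wb"))
a=cv2.imread("pics/w_press.png");b=cv2.imread("pics/w_rack.png")
```

```text
press 3.7917 [0.48243597 0.18037658 0.39999384] [ 0.14  0.39  1.71 -0.    1.04  0.4 ] [-0.48  0.1   0.48]
tip 0.73 [314.3, 224.2] [[0.48252575 0.18754909 0.105     ]]
box 0.81 [306.6, 200.6, 255.3, 355.6]
rack 5.15 [ 0.55981013 -0.1262621   0.39987986] [-0.42  0.46  1.57  0.    1.11 -0.58] [-0.93 -1.08 -0.21]
tip 0.72 [318.2, 207.8] [[ 0.56209506 -0.12881785  0.015     ]]
box 0.85 [314.2, 235.5, 77.7, 80.7]
```

View pics/w_press.png

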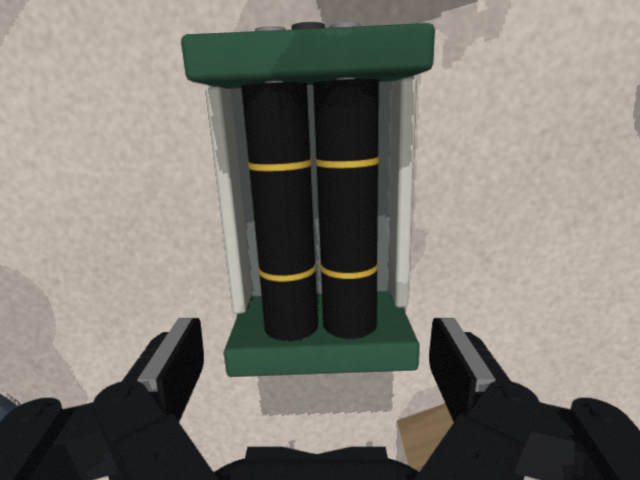

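View pics/w_rack.png

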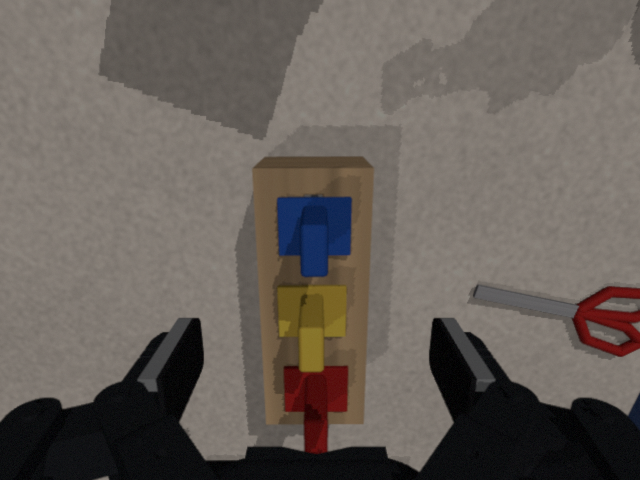

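Run:
```python
from h import *
import pickle
S=pickle.load(open("S.pkl","rb"))
P=toplane("wrist",[[279.5,166.5],[348,162.5],[287,277],[349.5,272]],.105,S["press"])
print(P,P.mean(0)); d=P[0]+P[1]-P[2]-P[3]; print("roller ang",np.degrees(np.arctan2(d[1],d[0])),np.linalg.norm(d)/2,np.linalg.norm(P[0]-P[1]))
im=cv2.imread("pics/w_rack.png").astype(int)
b,g,r=im[...,0],im[...,1],im[...,2]
m=((b>1.8*g)&(b>70)&(b>1.8*r)).astype(np.uint8); m[:150]=0;m[300:]=0;m[:,:250]=0;m[:,380:]=0
m=cv2.morphologyEx(m,cv2.MORPH_OPEN,np.ones((3,3)))
rows={k:(np.where(m[k])[0].min(),np.where(m[k])[0].max()) for k in range(195,280,4) if m[k].any()}; print(rows)
cols={k:(np.where(m[:,k])[0].min(),np.where(m[:,k])[0].max()) for k in (282,290,296,308,316,322,332,340,347) if m[:,k].any()}; print(cols)
C=toplane("wrist",[[277.5,197],[351.5,197],[351.5,255.5],[277.5,257]],.08,S["rack"]); print(C,C.mean(0),np.linalg.norm(np.diff(C,axis=0),axis=1))
H=toplane("wrist",[[302,276],[327,276]],.135,S["rack"]);print(H,H.mean(0))
```

```text
[[0.47101755 0.23167781 0.105     ]
 [0.51538798 0.22275799 0.105     ]
 [0.45388766 0.15404616 0.105     ]
 [0.49860502 0.14639085 0.105     ]] [0.48472455 0.1887182  0.105     ]
roller ang 77.58083007226902 0.0788443188056412 0.045258124687157
{199: (np.int64(278), np.int64(350)), 203: (np.int64(278), np.int64(350)), 207: (np.int64(278), np.int64(350)), 211: (np.int64(278), np.int64(350)), 215: (np.int64(278), np.int64(350)), 219: (np.int64(278), np.int64(350)), 223: (np.int64(278), np.int64(350)), 227: (np.int64(279), np.int64(349)), 231: (np.int64(279), np.int64(349)), 235: (np.int64(279), np.int64(349)), 239: (np.int64(279), np.int64(349)), 243: (np.int64(279), np.int64(349)), 247: (np.int64(279), np.int64(349)), 251: (np.int64(280), np.int64(349)), 255: (np.int64(302), np.int64(327)), 259: (np.int64(302), np.int64(326)), 263: (np.int64(302), np.int64(326)), 267: (np.int64(302), np.int64(326)), 271: (np.int64(302), np.int64(326)), 275: (np.int64(303), np.int64(324))}
{282: (np.int64(198), np.int64(254)), 290: (np.int64(198), np.int64(254)), 296: (np.int64(198), np.int64(252)), 308: (np.int64(198), np.int64(275)), 316: (np.int64(198), np.int64(275)), 322: (np.int64(198), np.int64(275)), 332: (np.int64(198), np.int64(254)), 340: (np.int64(198), np.int64(254)), 347: (np.int64(198), np.int64(254))}
[[ 0.52810628 -0.10995301  0.08      ]
 [ 0.5822574  -0.10117224  0.08      ]
 [ 0.59097032 -0.14666475  0.08      ]
 [ 0.5342586  -0.15712817  0.08      ]] [ 0.55889815 -0.12872954  0.08      ] [0.05485841 0.04631937 0.05766891]
[[ 0.55378075 -0.14597715  0.135     ]
 [ 0.56961279 -0.14340889  0.135     ]] [ 0.56169677 -0.14469302  0.135     ]
```

Run:
```python
from h import *
yaw=np.radians(99.3); p=np.array([.559,-.128,0])
ctrl.servo_line(p+[0,0,.32],down(yaw),speed=.15)
hit=ctrl.servo_line(p+[0,0,.265],speed=.1,threshold=8); print("hit",hit)
ctrl.gripper_close(60); o=ctrl.observe(); print(o["clock"],o["tool_pos"],o["opening"],o["grip_force"],o["wrist_force"].round(2))
if o["opening"]>.05 and not hit:
    ctrl.servo_line(p+[0,0,.405],speed=.15)
    o=ctrl.observe(); print(o["clock"],o["tool_pos"],o["opening"],o["grip_force"],o["wrist_force"].round(2))
im=ctrl.read_camera("scene"); im2=ctrl.read_camera("wrist"); cv2.imwrite("pics/lift.png",np.hstack([im[:,:400],im2[:,120:520]]))
```

```text
hit False
7.3083 [ 0.5591773  -0.128046    0.26533345] 0.20494193314853038 58.94263029098511 [ 0.17 -0.56  1.58]
8.3917 [ 0.55857201 -0.12785207  0.40395998] 0.20167597158325684 58.62251937389374 [ 0.42  0.46 -1.04]
```

View pics/lift.png

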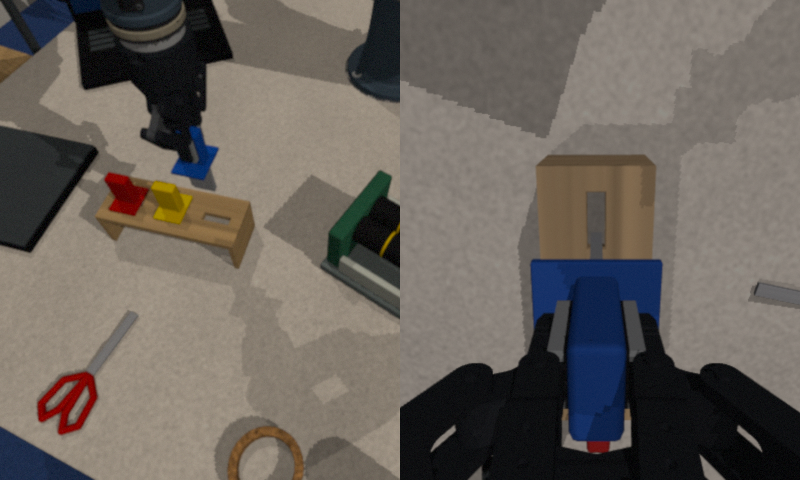

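The blue gauge hangs square in the fingers, slot empty in the rack, and yellow and red are unmoved. Next: above the nip, then check alignment.

Run:
```python
from h import *
p=np.array([.4825,.184,0])
ctrl.reach(p+[0,0,.40],down(np.radians(76.5)))
ctrl.servo_line(p+[0,0,.370],speed=.1)
o=ctrl.observe(); print(o["clock"],o["tool_pos"],o["grip_force"],o["joint_positions"].round(2))
im=ctrl.read_camera("scene"); im2=ctrl.read_camera("wrist")
print("pred tip scene",project("scene",[*o["tool_pos"][:2],o["tool_pos"][2]-.25]))
c=cv2.resize(im[140:370,300:530],(400,400)); cv2.imwrite("pics/above.png",np.hstack([c,im2[40:440,120:520]]))
cv2.imwrite("pics/above_full.png",im)
```

```text
10.1667 [0.48296072 0.1833613  0.3697658 ] 58.48652780056 [ 0.15  0.43  1.74 -0.    0.97  0.38]
pred tip scene [[422.626165   233.07633958]]
```

View pics/above.png

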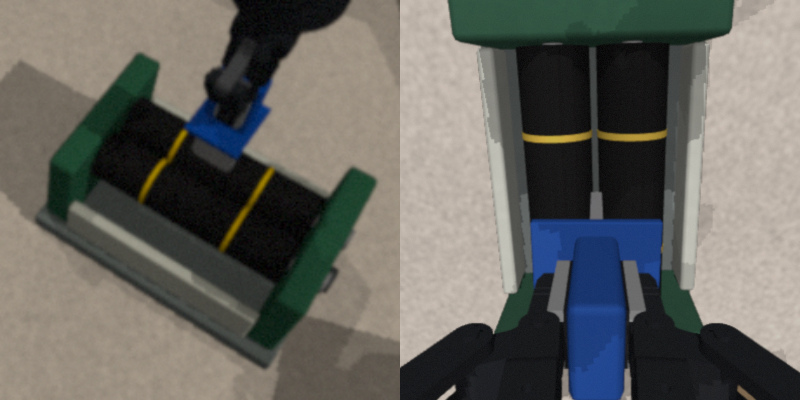

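The blade (wrist crop column 596) lines up with the roller gap (column 595), between the rings. Insert now.

Run:
```python
from h import *
p=np.array([.4825,.184,0])
for z,t in [(.335,25),(.318,30),(.305,30),(.297,30),(.292,12)]:
    h=ctrl.servo_line(p+[0,0,z],speed=.04,threshold=t)
    o=ctrl.observe(); print(z,h,o["clock"],o["tool_pos"].round(4),o["wrist_force"].round(1),o["ft_torque"].round(2),o["grip_force"].round(1))
    if h: break
im=ctrl.read_camera("scene"); im2=ctrl.read_camera("wrist")
c=cv2.resize(im[140:370,300:530],(400,400)); cv2.imwrite("pics/in.png",np.hstack([c,im2[40:440,120:520]]))
```

```text
Traceback (most recent call last):
AttributeError: 'float' object has no attribute 'round'
```

Run:
```python
from h import *
p=np.array([.4825,.184,0])
for z,t in [(.335,25),(.318,30),(.305,30),(.297,30),(.292,12)]:
    h=ctrl.servo_line(p+[0,0,z],speed=.04,threshold=t)
    o=ctrl.observe(); print(z,h,o["clock"],o["tool_pos"].round(4),o["wrist_force"].round(1),o["ft_torque"].round(2),o["grip_force"])
    if h: break
im=ctrl.read_camera("scene"); im2=ctrl.read_camera("wrist")
c=cv2.resize(im[140:370,300:530],(400,400)); cv2.imwrite("pics/in.png",np.hstack([c,im2[40:440,120:520]]))
```

```text
0.335 False 11.5417 [0.4826 0.184  0.3352] [ 0.8 -0.6 -0.6] [-0.05 -0.25 -0.01] 58.58013331890106
0.318 False 12.1167 [0.4823 0.1841 0.3171] [ 0.7  1.5 -3.7] [ 0.31 -0.21  0.07] 58.49155247211456
0.305 False 12.5917 [0.4823 0.1841 0.3043] [ 2.1  2.3 -3.5] [ 0.4  -0.22  0.14] 58.71828854084015
0.297 False 12.9417 [0.4823 0.1841 0.2965] [ 1.7  1.5 -4. ] [ 0.5  -0.2   0.07] 58.73507559299469
0.292 True 13.15 [0.4836 0.1839 0.2952] [-0.8  0.7  6.9] [0.02 0.46 0.04] 60.06017804145813
```

View pics/in.png

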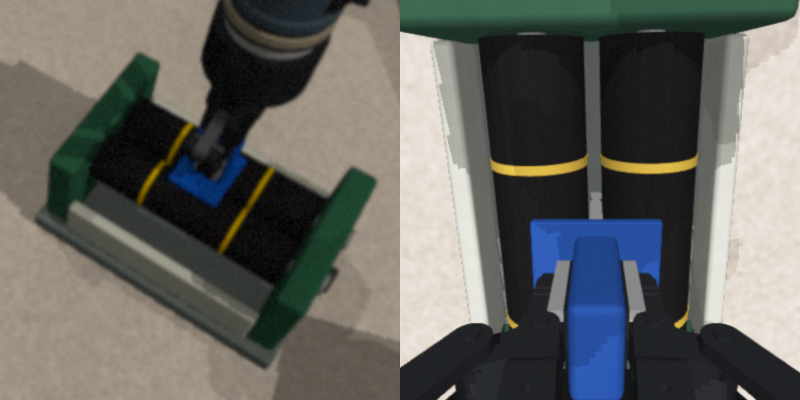

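Collar sits between the rings, flat on both rollers, exactly at the predicted height (contact at 0.2952). Release and retreat.

Run:
```python
from h import *
ctrl.dwell(.3); ctrl.gripper_open(); ctrl.dwell(.3)
o=ctrl.observe(); p=np.array(o["tool_pos"])
ctrl.servo_line(p+[0,0,.12],speed=.12); ctrl.dwell(.3)
o=ctrl.observe(); print(o["clock"],o["tool_pos"],o["opening"],o["wrist_force"])
im=ctrl.read_camera("scene"); im2=ctrl.read_camera("wrist")
for d in ctrl.find_in("gauge_blue","wrist")[:1]: print(d)
cv2.imwrite("pics/end.png",np.hstack([im[100:400,50:530][:, :],im2[90:390,160:480]]))
```

```text
15.9667 [0.48383323 0.18415653 0.41398408] 0.9973454266434231 [ 0.08647199  0.7171904  -0.76373815]
{'box': [314.5, 240.3, 81.0, 89.2], 'confidence': 0.61}
```

View pics/end.png

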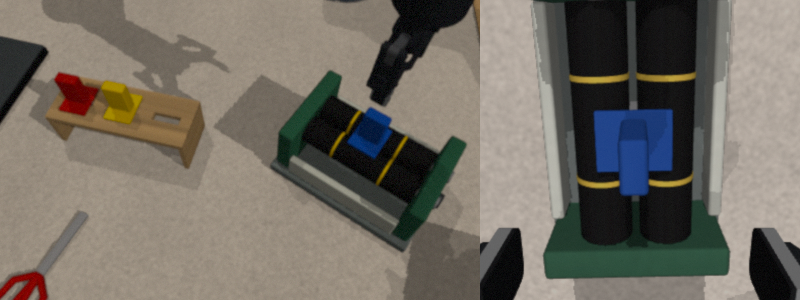

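The gauge stands upright, with its collar on both rollers between the rings. Yellow and red are still in the rack and the gripper is clear.

```bash
python3 -c "
from cell import ctrl
print(ctrl.hand_in())"
```

```text
the job is handed in; nothing more can be done
None
```

The blue gauge is seated upright in the nip, released with its collar on the rollers between the rings; yellow and red are still in the rack, and I handed the job in at about 16 s, though the hand-in call returned no verdict.

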